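# Prop the mirror lid of the jewellery chest

## Task

The mirror lid of the bamboo jewellery chest stands fully open. Flip the chest's stay, the hinged bamboo bar lying across it, all the way up to its stop, then tip the lid forward so that it comes down and is left resting on the stay, half open. Leave the dish, the glass ring box and the lint brush where they are.

Things in the scene. Friction and masses are not known exactly. Their poses are not given: they have to be found in the camera images.
- chest: Jewellery chest, an open box of pale bamboo fixed to the shelf, 220 (x) by 260 (y) by 70 mm high, walls and floor 8 mm. Origin: centre of its underside; x points to its back wall, where the lid is hinged, y to its left wall, z up. The lid's hinge line runs along y at x = 110, z = 71 mm. Inside, a low ring roll lies along y at x = 70 mm, reaching 35 mm above the shelf.
- stay_pivot (a point): Hinge of the stay, fixed in the chest at x = -20, y = 100, z = 60 mm of the chest's frame, with the chest's axes. The stay turns about the chest's x axis. The middle of the lid's hinge line lies 130 mm behind (+x), 100 mm right (-y) and 11 mm above this point.
- stay_grip (a point): Point to pinch on the stay, a bamboo bar 14 mm wide (along the chest's x), 9 mm thick, 152 mm from pivot to round tip. This point: mid-section, 125 mm from the pivot. At the start the bar lies across the chest, from the pivot to the right (-y), just below the rim or a little raised. Pinched across its width it turns easily between fingers, so the gripper can keep pointing down as it swings.
- stay (a joint): Swing of the stay in rad: 0 lying level across the chest, 1.57 upright, 1.66 at its stop, just past upright. Slight friction keeps it where it is left; it takes under 1 N to swing.
- lid_edge (a point): Middle of the lid's free edge, half-way through its thickness. The lid: bamboo board 10 mm thick, mirror on its inside, 260 mm wide, 220 mm from hinge line to this edge. Site axes: x from this edge to the hinge, y along the hinge line, z out of the lid's outer (back) face. At the start it stands up at the back of the chest, leaning back slightly.
- lid (a joint): Opening of the lid in rad: 0 shut, 1.57 upright, more when leaning back (up to 1.9). A stiff damped hinge: near upright it stands by itself, but tipped forward below about 1.2 it sinks by its own weight in a few seconds, shut unless the raised stay stops it at about 0.84. Pushing it takes about 2 N at the edge.
- dish: Bystander: mint ceramic bowl, 90 mm across, 30 mm high, loose beside the chest; origin at the centre of its underside.
- ringbox: Bystander: square glass ring box, 64 by 64 mm, 42 mm high, loose beside the chest; origin at the centre of its underside.
- lintbrush: Bystander: stainless lint brush lying on its pad, 190 mm long (its x), 34 mm wide, 24 mm high, loose beside the chest; origin underneath, near mid-length.

How it is judged:
By the outcome, as a careful person would: the job done as asked, in the order asked, and still so for the second after the job is handed in, with the robot touching nothing.
It also fails if it takes over 51 s, if anything falls off the work surface, if the arm or the gripper's body presses on something with over 40 N, if the wrist force passes 120 N, or if a joint passes its speed limit or range.

## Robot

A 6-joint arm with a two-finger parallel gripper is mounted at the origin on the work surface. World frame = base frame: x ahead of the robot, y to its left, z up, the work surface at z = 0. Lengths are in m, angles in rad, forces in N, time in s.
With the tool pointing down it reaches from about 0.375 to 0.925 m from the base axis. Payload 5.7 kg.
Tool frame: the origin (TCP) lies midway between the tips of the shut fingers; the grasp point (between the pads) lies 19 mm behind it; z points along the fingers, y is the line along which they close (so a half turn about z gives the same grasp; the last joint's range is limited). The gripper opens to 88 mm and grips with 3 to 60 N. Pads are 20 mm wide; open, the fingers measure 115 mm over their backs; the gripper's body (75 mm by 178 mm) begins 61 mm behind the grasp point.
Start: joints at [-0.115, 0.359, 1.51, -0, 1.272, -0.115], TCP at [0.6, -0, 0.223] pointing down, gripper open.
Joint ranges: [-2.97, 2.97], [-1.01, 2.36], [0.21, 2.38], [-0.96, 4.11], [0.2, 2.71], [-2.98, 2.98]. Speed limits (rad/s): [2.39, 2.39, 3.14, 3.14, 3.14, 3.14].

## Interface

Orientations are given as a unit quaternion [x, y, z, w].
In Python, from bench import move_ptp, servo_line, goto_joints, move_gripper, sleep, inverse_kinematics, capture, PlanningError, close_job, spot_in, silhouettes, current_clock, current_joint_pos, current_qvel, current_joint_torque, current_position, current_orientation, current_force, current_torque, current_finger_gap, current_grip_force gives the robot as it stands. Calls block until the motion is done:
- move_ptp(position, orientation): joint-space move of the TCP to a pose.
- servo_line(position, orientation=None, rate=0.15, contact_N=None): straight line of the TCP; orientation=None keeps the orientation; rate is the mean speed in m/s. With contact_N (N) it stops when the force on the tool has changed by that much, and returns True; else False.
- goto_joints(angles): joint-space move.
- move_gripper(opening): finger opening in m; the grip force is fixed at half the most; returns when the fingers have stopped.
- sleep(seconds).
- inverse_kinematics(position, orientation): joint angles nearest the present ones, or None.
- capture(name): name is "scene" or "side" or "wrist"; returns a dict with "image" (420x560x3 uint8, blue, green, red), "range_z" (420x560 float32, m along the optical axis (not along the pixel's ray), 0 where there is no reading), "intrinsics" (3x3 intrinsics, pixels), "k1" (the pictures are not rectified: a ray, as slopes to the right and down, at radius r is drawn at 1 + k1 r^2 times it, then the intrinsics apply), "R" (3x3) and "t" (3): a world point X has camera coordinates R X + t. Camera axes: x right, y down, z forward; pixel columns grow to the right and rows downward; lengths in m; the calibration is good to about 2 mm. A picture is of the moment at which its call begins.
A pose or a line that the arm cannot do raises PlanningError and nothing moves.
- close_job(): hands the job in; it is judged then, once.
Trained networks look in the newest picture that a camera, given by its name, has taken for a name from the list of things; names that differ only in an ending like _2 or _b are one class to them, and where a whole thing is asked for, a point or a joint stands for the part that bears it (a point fixed in the world has none). Each returns a list of dicts, best first, with "conf" (0 to 1); they miss things now and then, are a little off and sometimes report something else, mostly with a low value. They report only what shows in the picture. A call takes as long as a camera call.
- spot_in(camera, query): "xy" ([column, row] in pixels, amid what is visible of it).
- silhouettes(camera, query): "region" (420x560 bool, what is visible of it) and "xy" ([column, row] in pixels, amid what is visible of it).
Readings, each from a call of its own:
- current_clock(): time.
- current_joint_pos(): joint angles.
- current_qvel(): joint speeds.
- current_joint_torque(): joint torques, N m.
- current_position(): TCP position.
- current_orientation(): TCP orientation.
- current_force(): force on the tool from outside, world axes, zero at the start.
- current_torque(): the same for the moment, N m.
- current_finger_gap(): finger opening in m.
- current_grip_force(): force on a finger pad.
Only numpy, scipy, OpenCV 4.12 (cv2) and the standard library are available. Lean on these libraries where they do the work, as an engineer would, in place of code of your own. Each camera call takes 0.05 s, during which the arm holds its last target. There are 200 camera calls.

## Working session

There is one attempt and no reset: what is moved stays moved. The work goes in short steps, each a Python script; the robot and the scene stay as the last script left them, time stands still between calls to the robot, and variables do not carry over. Pictures are saved under pics/ and viewed, at most 10 in all, crops included, and the job is handed in when it is done.

```bash
mkdir -p pics
cat > h.py <<'E'
import numpy as np, cv2
from bench import *
def world(c,uv,z=None):
    "pixels Nx2 -> world using range (z=None: range image)"
    uv=np.atleast_2d(uv).astype(float); K=c["intrinsics"]
    s=cv2.undistortPoints(uv.reshape(-1,1,2),np.array(K,float),np.array([c["k1"],0,0,0,0.])).reshape(-1,2)
    ij=np.round(uv).astype(int); d=c["range_z"][ij[:,1],ij[:,0]]
    P=np.c_[s*d[:,None],d]
    return (P-c["t"])@c["R"], d
def cloud(c,m):
    v,u=np.nonzero(m&(c["range_z"]>0)); return world(c,np.c_[u,v])[0]
E
python3 - <<'E'
from h import *
for n in("scene","side"):
    c=capture(n); cv2.imwrite(f"pics/{n}.png",c["image"]); np.savez(f"{n}.npz",**c)
    print(n,"cam",-np.array(c["R"]).T@c["t"])
    for q in("chest","stay","stay_grip","lid","lid_edge","dish","ringbox","lintbrush"):
        for s in silhouettes(n,q)[:1]:
            P=cloud(c,s["region"])
            print(q,round(s["conf"],2),s["xy"],s["region"].sum(),np.percentile(P,[2,50,98],axis=0).round(3).tolist() if len(P) else 0)
            np.save(f"m_{n}_{q}.npy",s["region"])
print(current_clock())
E
```

```text
scene cam [0.48302756 0.53063739 0.77530788]
chest 0.64 [278.0, 261.1] 15773 [[0.358, -0.037, 0.007], [0.496, 0.114, 0.027], [0.616, 0.251, 0.29]]
stay 0.6 [301.2, 261.5] 551 [[0.431, 0.052, 0.011], [0.452, 0.129, 0.074], [0.474, 0.192, 0.086]]
stay_grip 0.88 [301.3, 262.8] 568 [[0.433, 0.042, 0.01], [0.453, 0.124, 0.073], [0.474, 0.192, 0.086]]
lid 0.94 [223.2, 230.9] 2664 [[0.56, -0.084, 0.001], [0.589, 0.167, 0.244], [0.647, 0.254, 0.292]]
lid_edge 0.6 [220.3, 234.4] 2587 [[0.56, 0.008, 0.069], [0.588, 0.173, 0.245], [0.634, 0.254, 0.292]]
dish 0.97 [243.1, 162.1] 575 [[0.548, -0.237, 0.003], [0.595, -0.206, 0.017], [0.625, 0.01, 0.237]]
ringbox 0.64 [321.6, 351.0] 1411 [[0.38, 0.265, 0.001], [0.414, 0.302, 0.042], [0.447, 0.333, 0.045]]
lintbrush 0.94 [258.4, 190.9] 789 [[0.437, -0.125, 0.001], [0.547, -0.103, 0.02], [0.608, -0.08, 0.026]]
side cam [ 0.43930155 -0.59788806  0.66210022]
stay 0.71 [247.0, 172.2] 289 [[0.429, 0.045, 0.011], [0.453, 0.119, 0.075], [0.473, 0.211, 0.087]]
stay_grip 0.72 [245.8, 176.7] 292 [[0.429, 0.045, 0.01], [0.453, 0.119, 0.075], [0.475, 0.213, 0.087]]
lid 0.76 [316.6, 139.1] 4160 [[0.563, -0.001, 0.074], [0.607, 0.064, 0.181], [0.635, 0.242, 0.29]]
lid_edge 0.86 [318.2, 136.3] 4085 [[0.563, -0.001, 0.076], [0.607, 0.064, 0.182], [0.634, 0.241, 0.29]]
dish 0.97 [332.7, 291.6] 1642 [[0.548, -0.24, 0.001], [0.591, -0.191, 0.016], [0.629, -0.157, 0.031]]
ringbox 0.62 [225.4, 141.8] 413 [[0.38, 0.262, 0.016], [0.413, 0.291, 0.042], [0.447, 0.332, 0.045]]
lintbrush 0.94 [303.0, 265.1] 1255 [[0.434, -0.136, 0.001], [0.543, -0.118, 0.021], [0.607, -0.085, 0.026]]
0.9
```

Run:
```python
from h import *
A=np.hstack([cv2.imread("pics/scene.png")[120:420,130:450],cv2.imread("pics/side.png")[60:360,130:450]])
cv2.imwrite("pics/both.png",cv2.resize(A,None,fx=1.25,fy=1.25))
R=[];S=[];L=[]
for n in("scene","side"):
    c=dict(np.load(n+".npz")); P=cloud(c,np.ones((420,560),bool))
    b=(P[:,0]>.33)&(P[:,0]<.66)&(P[:,1]>-.07)&(P[:,1]<.3)
    R.append(P[b&(abs(P[:,2]-.07)<.004)])
    S.append(cloud(c,cv2.erode(np.load(f"m_{n}_stay.npy").astype(np.uint8),np.ones((3,3)))>0))
    L.append(cloud(c,cv2.erode(np.load(f"m_{n}_lid.npy").astype(np.uint8),np.ones((5,5)))>0))
R=np.vstack(R).astype(np.float32)
# rim heights & rectangle fit: chest outline from rim-level points
from scipy.optimize import minimize
def cost(p):
    a=p[2];d=R[:,:2]-p[:2];x=d@[np.cos(a),np.sin(a)];y=d@[-np.sin(a),np.cos(a)]
    e=np.maximum(abs(x)/1-.106,abs(y)-.126)  # wall centre line
    return np.minimum(abs(e),.012).mean()
best=min((minimize(cost,[.49+dx,.11+dy,a],method="Nelder-Mead",options=dict(xatol=1e-5,fatol=1e-7)) for dx in(-.02,0,.02) for dy in(-.02,0,.02) for a in(-.2,-.1,0,.1,.2)),key=lambda r:r.fun)
print(best.x,best.fun,len(R)); x,y,a=best.x
ax=np.array([np.cos(a),np.sin(a)]);ay=np.array([-ax[1],ax[0]])
loc=lambda P:np.c_[(P[:,:2]-[x,y])@ax,(P[:,:2]-[x,y])@ay,P[:,2]]
r=loc(R);print("rim extents",np.percentile(r,[1,99],axis=0).round(3).tolist())
for s in S:
    q=loc(s);q=q[q[:,2]>.05];k=np.polyfit(q[:,1],q[:,2],1);print("stay x",np.median(q[:,0]),"y",q[:,1].min(),q[:,1].max(),"z slope",k)
for l in L:
    q=loc(l);q=q[(q[:,2]>.09)&(q[:,0]>.08)];k=np.polyfit(q[:,2],q[:,0],1);print("lid x(z)",k,"y",np.percentile(q[:,1],[1,99]),"zmax",np.percentile(q[:,2],99))
```

```text
[0.47913327 0.09716837 0.24163168] 0.00365954849547137 3553
rim extents [[-0.11, -0.131, 0.066], [0.11, 0.131, 0.074]]
stay x -0.01860948564860457 y -0.04274766291354617 0.10147108414935221 z slope [-0.14562882  0.07941699]
stay x -0.021739652936749482 y -0.049557948362409676 0.09742033082227711 z slope [-0.15013181  0.07994945]
lid x(z) [0.08407944 0.10250028] y [-0.09896255  0.13054847] zmax 0.2919576970219752
lid x(z) [0.0742553  0.10390656] y [-0.13072203  0.11068346] zmax 0.2881209206148759
```

View pics/both.png

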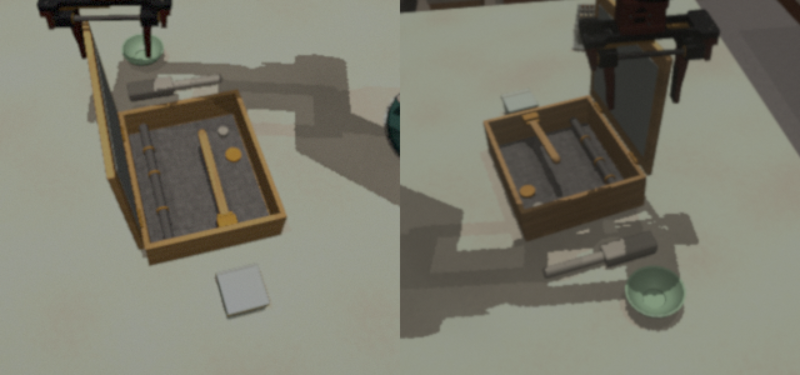

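```bash
cat >> h.py <<'E'
from scipy.spatial.transform import Rotation as Ro
X0,Y0,A=.4791,.0972,.2416
def W(x,y,z): return [X0+x*np.cos(A)-y*np.sin(A),Y0+x*np.sin(A)+y*np.cos(A),z]
def quat(s=1):
    y=s*np.array([np.cos(A),np.sin(A),0]); z=np.array([0,0,-1.]); return Ro.from_matrix(np.c_[np.cross(y,z),y,z]).as_quat()
def arc(th): return W(-.020,.100-.125*np.cos(th),.060+.125*np.sin(th)-.019)
E
python3 - <<'E'
from h import *
print(current_orientation(),current_joint_pos())
q=min((quat(s) for s in(1,-1)),key=lambda q:abs(inverse_kinematics(arc(.147),q)[5]))
np.save("q.npy",q)
for p in[arc(.147),arc(.9),arc(1.66),W(.17,0,.36),W(.17,0,.255),W(.02,0,.255)]: print(np.round(p,3),np.round(inverse_kinematics(p,q),2))
p=arc(.147)
move_gripper(.04)
move_ptp([p[0],p[1],.16],q)
print(servo_line(p,contact_N=6,rate=.12),current_position(),p)
move_gripper(0.0)
print(current_finger_gap(),current_grip_force(),current_force(),current_clock())
c=capture("side");cv2.imwrite("pics/g.png",cv2.resize(c["image"][60:300,130:450],None,fx=2,fy=2))
E
```

```text
[ 7.07099565e-01  7.07113997e-01 -1.58247342e-05 -3.52423355e-05] [-1.15103763e-01  3.58790689e-01  1.51039140e+00  1.98609107e-05
  1.27248546e+00 -1.15130011e-01]
[0.465 0.069 0.059] [ 0.    0.41  1.96 -0.    0.78 -0.24]
[0.454 0.114 0.139] [ 0.1   0.27  1.89 -0.    0.98 -0.14]
[0.433 0.2   0.166] [ 0.29  0.25  1.84 -0.    1.05  0.05]
[0.644 0.138 0.36 ] [ 0.11  0.36  1.17 -0.    1.61 -0.14]
[0.644 0.138 0.255] [ 0.11  0.42  1.33 -0.    1.39 -0.14]
[0.499 0.102 0.255] [ 0.07  0.2   1.66 -0.    1.29 -0.18]
True [0.47697356 0.06712912 0.1650097 ] [np.float64(0.46533973405963563), np.float64(0.06944993818990883), np.float64(0.059308893902270884)]
0.06917804055250355 28.259262889623642 [-4.99514478 -1.99654856 15.63545144] 2.925
```

View pics/g.png

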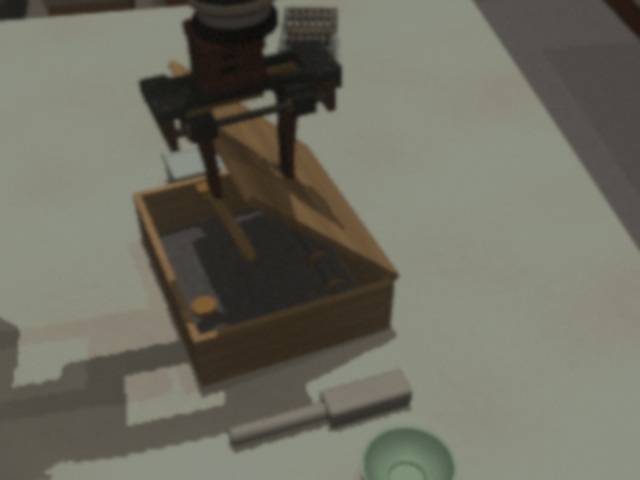

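Run:
```python
from h import *
for n in("side","scene"):
    c=capture(n)
    s=silhouettes(n,"lid")[0]
    m=cv2.erode(s["region"].astype(np.uint8),np.ones((5,5)))>0
    P=cloud(c,m)
    l=np.c_[(P[:,:2]-[X0,Y0])@[np.cos(A),np.sin(A)],(P[:,:2]-[X0,Y0])@[-np.sin(A),np.cos(A)],P[:,2]]
    l=l[(l[:,1]<-.06)|(l[:,1]>.03)] if n=="side" else l
    k=np.polyfit(l[:,0],l[:,2],1)
    print(n,s["conf"],k,np.arctan2(-k[0],1),np.percentile(l,[2,98],axis=0).round(3))
    cv2.imwrite(f"pics/h_{n}.png",cv2.resize(c["image"][60:360,130:450],None,fx=2,fy=2)[:600,:640])
p=np.array(current_position());d=p[:2]-[X0,Y0]
print("tcp chest",d@[np.cos(A),np.sin(A)],d@[-np.sin(A),np.cos(A)],p[2],current_orientation(),np.load("q.npy"),current_force(),current_grip_force())
```

```text
side 0.91 [-0.97090285  0.19230367] 0.7706358754892618 [[-0.042 -0.13   0.096]
 [ 0.099  0.085  0.231]]
scene 0.92 [-0.97560631  0.19317454] 0.7730513448462458 [[-0.037 -0.098  0.087]
 [ 0.108  0.126  0.229]]
tcp chest -0.00889650995621066 -0.028766302625482902 0.16554666720070405 [0.61572105 0.78785225 0.00639743 0.01164018] [0.61674287 0.78716468 0.         0.        ] [-4.81173573 -1.12289787 15.34914444] 28.20821911096573
```

View pics/h_scene.png

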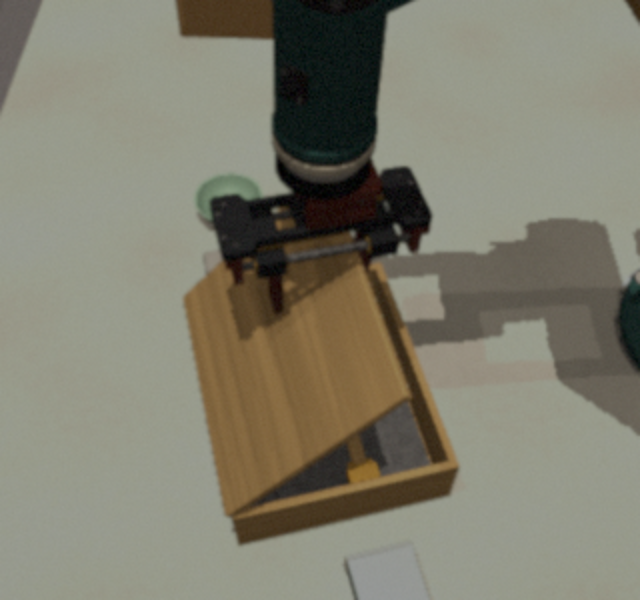

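```bash
cat >> h.py <<'E'
def chest(P):
    P=np.atleast_2d(P); d=P[:,:2]-[X0,Y0]; return np.c_[d@[np.cos(A),np.sin(A)],d@[-np.sin(A),np.cos(A)],P[:,2]]
def lid_angle(n):
    c=capture(n); s=silhouettes(n,"lid")[0]
    l=chest(cloud(c,cv2.erode(s["region"].astype(np.uint8),np.ones((5,5)))>0)); l=l[(l[:,2]>.09)]
    k=np.polyfit(l[:,2],l[:,0],1) ; return c,s["conf"],np.pi/2+np.arctan(k[0])
E
python3 - <<'E'
from h import *
q=np.load("q.npy")
move_gripper(.088); print(current_finger_gap(),current_force(),current_clock())
for f in np.linspace(.85,1.66,6):
    servo_line(W(.110-.22*np.cos(f)-.005+.044,-.0288,.071+.22*np.sin(f)-.05),q,rate=.12)
    print(round(f,2),np.round(current_force(),1),chest(current_position()).round(3),round(current_clock(),1))
for n in("side","scene"):
    c,cf,a=lid_angle(n);print(n,cf,a)
c=capture("side");cv2.imwrite("pics/i.png",cv2.resize(c["image"][40:300,130:450],None,fx=2,fy=2))
E
```

```text
0.08732283914102201 [-1.94877117 -0.57116568 -1.09627215] 3.6917
0.85 [-2.1 -0.6  1.9] [[ 0.004 -0.029  0.186]] 4.1
1.01 [-1.3 -0.5 -0.1] [[ 0.033 -0.029  0.207]] 4.5
1.17 [-0.9  0.4 -0.2] [[ 0.064 -0.029  0.223]] 5.0
1.34 [-0.2 -0.3  0. ] [[ 0.097 -0.029  0.234]] 5.4
1.5 [-0.8  0.1  0.4] [[ 0.132 -0.029  0.24 ]] 5.9
1.66 [-0.5  1.  -0.2] [[ 0.168 -0.029  0.24 ]] 6.3
side 0.83 1.671570404270766
scene 0.58 1.6784209138670096
```

View pics/i.png

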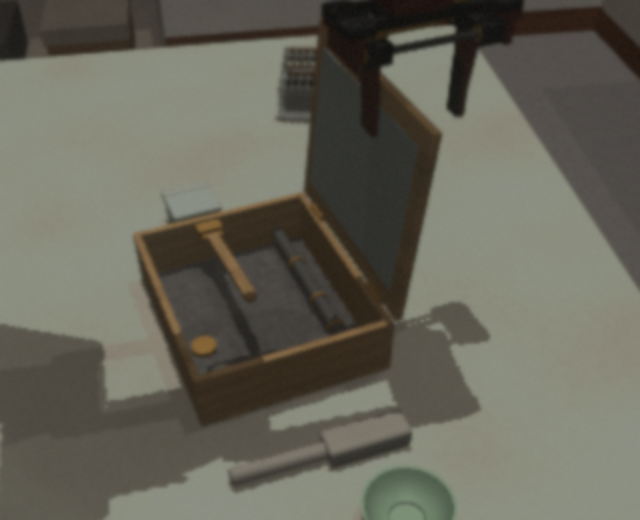

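Run:
```python
from h import *
q=np.load("q.npy")
p=current_position()
servo_line([p[0],p[1],.39],q,rate=.25)
a=arc(.147)
servo_line([a[0],a[1],.39],q,rate=.25)
for n in("scene","side"):
    c=capture(n)
    S=silhouettes(n,"stay")
    if S:
        s=chest(cloud(c,S[0]["region"])); s=s[s[:,2]>.05]; print(n,S[0]["conf"],np.median(s[:,0]),s[:,1].min(),np.polyfit(s[:,1],s[:,2],1))
move_gripper(.044)
print(servo_line([a[0],a[1],.15],q,contact_N=8,rate=.2))
print(servo_line(a,q,contact_N=5,rate=.1),chest(current_position()),chest(a))
move_gripper(0)
print(current_finger_gap(),current_grip_force(),current_force(),current_clock())
c,cf,an=lid_angle("scene");print("lid",cf,an)
cv2.imwrite("pics/j.png",cv2.resize(c["image"][100:380,130:450],None,fx=2,fy=2))
```

```text
scene 0.71 -0.018486325577384114 -0.04704711165736906 [-0.1426723   0.07900479]
side 0.76 -0.02176665473533924 -0.04970439285726034 [-0.14964331  0.07923783]
False
False [[-0.01951957 -0.02376428  0.05977222]] [[-0.02       -0.02365187  0.05930889]]
0.01363610585545033 30.00053644180298 [-1.20276827 -0.6223329  -0.66534094] 12.225
lid 0.76 1.677957885857101
```

View pics/j.png

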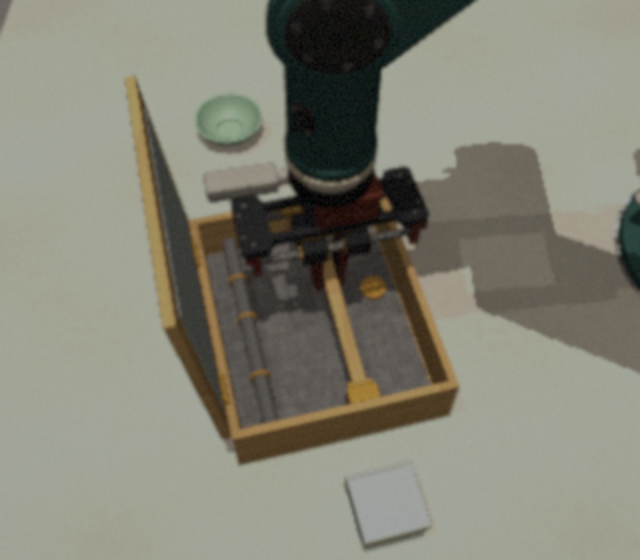

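Run:
```python
from h import *
q=np.load("q.npy")
for t in np.linspace(.147,1.6,9)[1:]:
    servo_line(arc(t),q,rate=.12)
    f=np.array(current_force())
    print(round(t,2),f.round(1),round(current_finger_gap(),4))
f0=np.array(current_force())
hit=servo_line(arc(1.71),q,rate=.03,contact_N=4)
p=chest(current_position())[0]
print("hit",hit,p,np.arctan2(p[2]+.019-.06,.1-p[1]),current_force(),current_clock())
move_gripper(.04)
p=current_position(); servo_line([p[0],p[1],.33],q,rate=.2)
for n in("scene","side"):
    c=capture(n); S=silhouettes(n,"stay")
    if S:
        s=chest(cloud(c,S[0]["region"])); s=s[(s[:,2]>.08)&(abs(s[:,0]+.02)<.02)]; print(n,S[0]["conf"],s[:,2].max(),np.polyfit(s[:,2],s[:,1],1))
    cv2.imwrite(f"pics/k_{n}.png",c["image"])
A1=np.hstack([cv2.imread(f"pics/k_{n}.png")[60:360,130:450] for n in("scene","side")])
cv2.imwrite("pics/k.png",cv2.resize(A1,None,fx=1.25,fy=1.25)); print(current_clock())
```

```text
0.33 [-0.5  0.6  0.3] 0.0136
0.51 [-0.3  0.3 -0.3] 0.0135
0.69 [-0.   0.4  1.1] 0.0138
0.87 [-0.4  0.1  2.6] 0.0137
1.06 [-0.7 -0.9  4.7] 0.0137
1.24 [ 0.4 -1.1  3.8] 0.0136
1.42 [-0.4 -1.1  5.2] 0.0136
1.6 [ 0.3 -1.   4.9] 0.0128
hit True [-0.01965786  0.1043918   0.16607901] 1.6058940983561771 [-0.60676216 -1.44188583  4.59072601] 15.2917
scene 0.88 0.2122305087068928 [-0.07401335  0.10788006]
side 0.95 0.21384884131272797 [-0.07516138  0.10140867]
17.075
```

View pics/k.png

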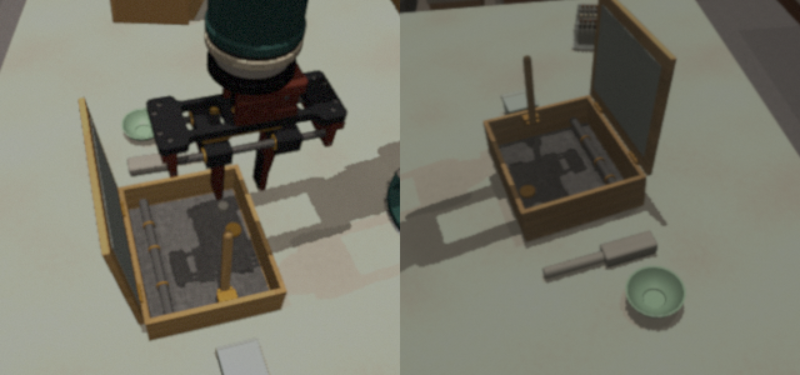

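Run:
```python
from h import *
q=np.load("q.npy")
servo_line(W(-.02,.05,.28),q,rate=.2)
move_gripper(0)
servo_line(W(-.02,.05,.185),q,rate=.2)
servo_line(W(-.02,.08,.185),q,rate=.1)
print(current_force())
hit=servo_line(W(-.02,.108,.185),q,rate=.04,contact_N=5)
print("hit",hit,chest(current_position()),current_force())
def look():
  for n in("scene","side"):
    c=capture(n); S=silhouettes(n,"stay")
    if S:
        s=chest(cloud(c,S[0]["region"])); s=s[(s[:,2]>.08)&(abs(s[:,0]+.02)<.02)]; print(n,S[0]["conf"],s[:,2].max(),np.polyfit(s[:,2],s[:,1],1))
look()
servo_line(W(-.02,.05,.185),q,rate=.1)
look(); print(current_clock())
c=capture("side"); cv2.imwrite("pics/l.png",cv2.resize(c["image"][40:300,130:450],None,fx=2,fy=2))
```

```text
[0.89756475 0.4693674  0.21905617]
hit True [[-0.01983175  0.09642009  0.18493009]] [ 2.03283569 -5.29517276  2.42491203]
scene 0.57 0.2133878154953644 [0.0741937  0.10031036]
side 0.71 0.1748214399247983 [0.09741686 0.09036132]
scene 0.7 0.2129884029965678 [0.0743917  0.09990112]
side 0.88 0.210181070768531 [0.09948687 0.09005667]
20.9333
```

View pics/l.png

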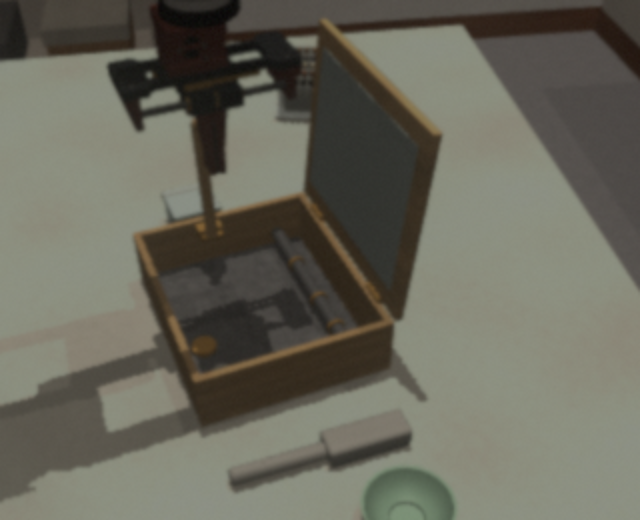

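Run:
```python
from h import *
q=np.load("q.npy")
servo_line(W(-.02,.03,.39),q,rate=.25)
servo_line(W(.195,0,.39),q,rate=.25)
servo_line(W(.195,0,.255),q,rate=.2)
print(servo_line(W(.075,0,.255),q,rate=.06,contact_N=20),current_force())
print(servo_line(W(.035,0,.25),q,rate=.06,contact_N=20),current_force(),chest(current_position()))
servo_line(W(.10,0,.30),q,rate=.2); servo_line(W(.16,0,.38),q,rate=.25)
for i in range(5):
    c,cf,a=lid_angle("scene");print(round(current_clock(),1),cf,a); sleep(1)
for n in("scene","side"):
    c=capture(n); cv2.imwrite(f"pics/m_{n}.png",c["image"]); S=silhouettes(n,"stay")
    if S:
        s=chest(cloud(c,S[0]["region"])); s=s[(s[:,2]>.08)&(abs(s[:,0]+.02)<.02)]; print(n,S[0]["conf"],len(s) and s[:,2].max(),np.polyfit(s[:,2],s[:,1],1) if len(s)>9 else 0)
A1=np.hstack([cv2.imread(f"pics/m_{n}.png")[60:360,130:450] for n in("scene","side")])
cv2.imwrite("pics/m.png",cv2.resize(A1,None,fx=1.25,fy=1.25)); print(current_clock())
```

```text
False [-0.57123059  0.45518505  1.2821979 ]
False [ 0.29957671 -0.12484756 -0.66426154] [[ 3.51538749e-02 -4.33667711e-05  2.50168117e-01]]
28.0 0.77 0.8320952740175073
29.1 0.58 0.8318537181332815
30.2 0.93 0.8320791322457569
31.3 0.59 0.8318601496205748
32.4 0.57 0.8317749951038845
scene 0.63 0.17970515026593206 [0.09236131 0.09785495]
side 0.76 0.19814561100343325 [0.09110558 0.09100734]
33.5833
```

View pics/m.png

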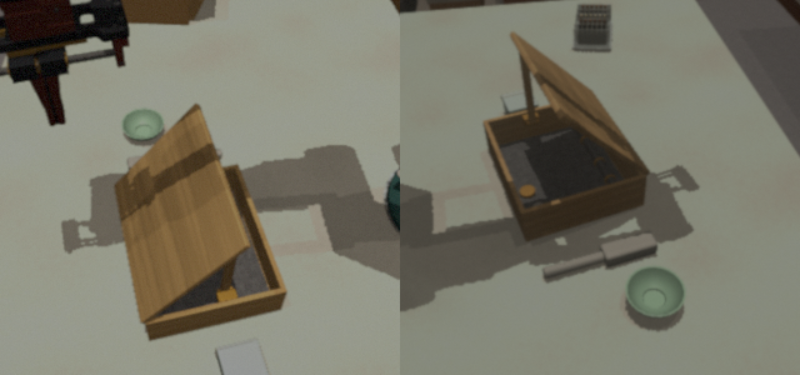

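Lid rests on the raised stay at 0.83 rad and holds steady. The stay is at its stop, the bystanders are where they were, and the robot is clear.

```bash
python3 -c "
from bench import *
print(close_job())"
```

```text
the job is handed in; nothing more can be done
None
```

The job is handed in with the stay at its stop, the lid resting half open on it at about 0.83 rad, and the dish, ring box and lint brush looking undisturbed; but my first move caught the lid and pulled it down to about 0.77 rad before the stay was up, so I stood it back up to about 1.67 rad and then did the steps in order.

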